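# Lock the bonbon case for the night

### The job

Lock the glass-topped bonbon case: pick up the steel locking bolt from the counter and push it, handle upright, into the hidden slot of the lock rail behind the long narrow mouth in the case's rear face, fully home so that its collar meets the face, then let go and leave it there. The slot cannot be seen and may be anywhere along the mouth, so feel for it by sliding the bolt's nose along the rail gently, never pressing on the case with more than about 25 N (2.5 kg). Leave the jars and everything else on the counter where they are.

Things in the scene. Friction and masses are not known exactly. Their poses are not given: they have to be found in the camera images.
- bolt: steel locking bolt with a black plastic handle, about 110 g, lying on the counter, handle standing up, bar pointing roughly left. Origin: centre of the handle's underside; +x along the bar to its nose, +z up. Bar: square, 10 x 10 mm, axis 12 mm above the underside, ending at x = 96 mm, then a 6 x 6 mm nose to x = 100 mm. Collar: plate 20 wide, 24 tall, x = 35 to 41 mm, too tall to enter the mouth
- bolt_grip (a point): the place to hold the bolt, on the handle's middle, 30 mm above its underside; axes as the bolt. The handle is an upright flat block 30 long (x), 14 thick (y), 46 tall; take it from above across its 14 mm thickness
- bolt_tip (a point): middle of the end of the bolt's nose: 100 mm ahead of the bolt's origin and 12 mm above its underside; axes as the bolt
- case: low wooden bonbon case fixed on the counter, 340 wide (y), 240 deep (x), wooden base 95 mm tall, glass box on it from x = 75 mm on, 180 mm tall in all. Origin: on the counter, in the plane of the rear face (towards the robot), under the middle of the mouth; +x straight into the case, +y left, +z up
- mouth (a point): middle of the mouth, in the plane of the case's rear face, 55 mm above the counter; axes as the case. The mouth is a level opening 74 mm wide (y) and 16 mm tall (z), floor and ceiling flat, running in to the lock rail. With the bolt home its collar touches this face and its nose is 59 mm inside; let go, it stays, sagging a few degrees
- rail_face (a point): face of the stiff steel lock rail, 22 mm in from the mouth's middle; axes as the case. It is flat and closes the mouth but for one slot, 14 mm wide, as tall as the mouth, 42 mm deep. The slot's middle is anywhere from 24 mm right to 24 mm left (y -24 to +24 mm) of this point; where is not measured. The rail does not give way when pressed
- jar_a: bystander: glass jar with a brass lid, 84 mm across, 141 mm tall, standing at the side; origin centre of its underside
- jar_b: bystander: glass jar with a brass lid, 84 mm across, 141 mm tall, standing at the side; origin centre of its underside
- jar_c: bystander: glass jar with a brass lid, 84 mm across, 141 mm tall, standing at the side; origin centre of its underside
- spatula: bystander: spatula with a wooden handle, lying flat to the left
- spoon: bystander: spoon about 170 mm long, lying flat near the robot to the right
- tin: bystander: small aluminium tin with a white lid, 64 mm across, 70 mm tall; origin centre of its underside
- bowl: bystander: white bowl, 110 mm across, 45 mm tall; origin centre of its underside
There are look-alikes about, which are no part of the job. Leave any red look-alike of the bolt alone.

How it is judged:
On the way:
1. the bolt is lifted off the counter (height (world z) of bolt above 0.025 m), for 0.2 s.
At the end, for the whole second after the job is handed in: The bolt sits in the slot of the lock rail with its nose at least 54 mm inside the case's face (home is 59 mm, collar within 5 mm of the face), within the mouth's width and height, in line with the case within 0.25 rad, its handle upright within 0.3 rad, released and at rest (x of bolt_tip in the frame of case above 0.054 m and y of bolt_tip in the frame of case between -0.037 and 0.037 m and z of bolt_tip in the frame of case between 0.045 and 0.065 m and angle between the x axis of bolt and the x axis of case, either way round below 0.25 rad and angle between bolt's own z axis and vertical below 0.3 rad and contact force between the fingers and bolt below 0.1 N and linear speed of bolt below 0.02 m/s); the robot touches nothing.
It fails at once if the bolt presses on the case or its lock rail with more than 25 N (contact force between bolt and case above 25 N).
It fails at once if the gripper or arm presses on the case with more than 25 N (contact force between any of the fingers, the arm and case above 25 N).
It fails at once if a jar, tool, tin or bowl is moved more than 30 mm (distance of any of jar_a, jar_b, jar_c, spatula, spoon, tin, bowl from where it was at the start of the episode above 0.03 m).
It also fails if it takes over 72 s, if anything falls off the work surface, if the arm or the gripper's body presses on something with over 40 N, if the wrist force passes 120 N, or if a joint passes its speed limit or range.

### The arm

A 6-joint arm with a two-finger parallel gripper is mounted at the origin on the work surface. World frame = base frame: x ahead of the robot, y to its left, z up, the work surface at z = 0. Lengths are in m, angles in rad, forces in N, time in s.
With the tool pointing down it reaches from about 0.35 to 0.775 m from the base axis. Payload 7.3 kg.
Tool frame: the origin (TCP) lies on the mounting face of the last link; the fingertips stand 178 mm ahead of it and the grasp point (between the pads) lies 159 mm ahead of it (robot.grip_depth is the distance from the TCP to the grasp point, in m); z points along the fingers, y is the line along which they close (so a half turn about z gives the same grasp; the last joint's range is limited). The gripper opens to 92 mm and grips with 3 to 60 N. Pads are 19 mm wide; open, the fingers measure 130 mm over their backs; the gripper's body (75 mm by 190 mm) begins 47 mm behind the grasp point.
Start: joints at [1.044, 0.342, 1.524, -0, 1.275, -0.146], TCP at [0.195, 0.487, 0.405] pointing down, gripper open.
Joint ranges: [-2.53, 2.53], [-0.77, 2.02], [0.04, 2.7], [-1, 4.14], [0.28, 2.66], [-3.11, 3.11]. Speed limits (rad/s): [2.57, 2.57, 3.14, 3.14, 3.14, 3.14].

### API

Orientations are given as [roll, pitch, yaw] about the fixed x, y, z axes, in that order (R = Rz(yaw) Ry(pitch) Rx(roll)).
In Python, from cell import observe, cams, robot, models gives the robot as it stands.
- The arm moves only by the shell command python3 -m jog 'ROWS' [FORCE]. ROWS is JSON, a list of rows, each a list of 3 entries, a list of its own where there are three numbers: the shift along the tool's x, y, z each as a share of 0.4 m, from -1 to 1, then the turn about the tool's z as a share of pi rad, from -1 to 1, then the closure, from 0 (fully open) to 1 (shut). In form: [[[x, y, z], turn, jaw], ...]. A call has 1 to 12 rows; each row is the pose to reach, as a shift and turn from the pose commanded when the call began, along the tool's axes at that moment, turning the shorter way round; what a row does not reach only later rows make up. A row lasts 1/8 s, in which the tool goes at most 62.5 mm and 10.7 degrees, less where a joint would pass 70% of its speed; a pose out of reach is approached as far as the arm can. A call with a number of a shift or a turn outside -1 to 1 is refused whole. A call with a gripper value outside its range is refused whole. The fingers move at their own pace and stop on an object; FORCE is the grip in N (left out, the last holds). Time passes only in rows, so rows that repeat a pose let the fingers close. It gives the time, the measured TCP pose, the force, the opening and the grip force at its end, in the units of the state.
- observe(): the state, without advancing time (a new reading comes with each control period).
- cams.read_camera(name): name is "scene" or "top"; returns the picture (400x640x3 uint8, red, green, blue); there is no depth.
- cams.camera_model(name): a dict with "camera_matrix" (3x3 intrinsics, pixels), "k1" (the pictures are not rectified: a ray, as slopes to the right and down, at radius r is drawn at 1 + k1 r^2 times it, then the intrinsics apply), "pose" (4x4, takes a point from camera to world coordinates). Camera axes: x right, y down, z forward; pixel columns grow to the right and rows downward; lengths in m; the calibration is good to about 2 mm. A picture is of the moment at which its call begins. camera_model takes no time and is no camera call.
- robot.hand_in(): hands the job in; it is judged then, once.
Trained networks look in the newest picture that a camera, given by its name, has taken for a name from the list of things; names that differ only in an ending like _2 or _b are one class to them, and where a whole thing is asked for, a point or a joint stands for the part that bears it (a point fixed in the world has none). Each returns a list of dicts, best first, with "confidence" (0 to 1); they miss things now and then, are a little off and sometimes report something else, mostly with a low value. They report only what shows in the picture. A call takes as long as a camera call. They do not tell look-alikes from the thing itself.
- models.find_in(target, camera): "position" ([x, y, z] in m, in world coordinates, good to about 4 mm: the middle of the surface that is visible of it).
- models.pinpoint(target, camera): "position" ([x, y, z] in m, in world coordinates, good to about 4 mm: a listed point, or the origin of a listed thing).
The state is a dict: "time": time; "qpos": joint angles; "qvel": joint speeds; "joint_efforts": joint torques, N m; "tool_pos": TCP position; "tool_rot": TCP orientation; "contact_force": force on the tool from outside, world axes, zero at the start; "torque": the same for the moment, N m; "opening": finger opening in m; "grip_force": force on a finger pad.
Only numpy, scipy, OpenCV 4.12 (cv2) and the standard library are available. Lean on these libraries where they do the work, as an engineer would, in place of code of your own. Each camera call takes 0.05 s, during which the arm holds its last target. There are 200 camera calls.

## Working session

There is one attempt and no reset: what is moved stays moved. The work goes in short steps, Python scripts to look and compute and a shell command to move; the robot and the scene stay as the last step left them, time stands still between calls to the robot, and variables do not carry over. Pictures are saved under pics/ and viewed, at most 10 in all, crops included, and the job is handed in when it is done.

```bash
mkdir -p pics
cat > h.py <<'E'
import numpy as np,cv2
from cell import observe,cams,robot,models
def pix(name,p):
    m=cams.camera_model(name);T=np.linalg.inv(np.array(m["pose"]));c=T[:3,:3]@np.array(p)+T[:3,3]
    s=c[:2]/c[2];s=s*(1+m["k1"]*(s@s));K=np.array(m["camera_matrix"]);return (K@[s[0],s[1],1])[:2]
def ray(name,uv,z):
    m=cams.camera_model(name);K=np.array(m["camera_matrix"]);T=np.array(m["pose"])
    d=(np.linalg.inv(K)@[uv[0],uv[1],1])[:2];s=d.copy()
    for _ in range(20): s=d/(1+m["k1"]*(s@s))
    v=T[:3,:3]@[s[0],s[1],1];o=T[:3,3];return o+v*(z-o[2])/v[2]
def snap(name,f,crop=None,k=1):
    im=cams.read_camera(name)[:,:,::-1]
    if crop: x0,y0,x1,y1=crop;im=cv2.resize(im[y0:y1,x0:x1],None,fx=k,fy=k,interpolation=cv2.INTER_CUBIC)
    cv2.imwrite("pics/"+f,im)
E
python3 - <<'E'
from h import *
snap("top","t1.png");snap("scene","s1.png")
print(observe())
for c in("top","scene"):
    print(c,np.round(np.array(cams.camera_model(c)["pose"])[:3],3).tolist())
    for t in("bolt","bolt_grip","bolt_tip","case","mouth","rail_face"):
        print(c,t,[(np.round(r["position"],3).tolist(),round(r["confidence"],2),pix(c,r["position"]).round().tolist()) for r in models.pinpoint(t,c)[:4]])
E
```

```text
{'time': 0.1, 'qpos': array([ 1.04399875e+00,  3.42641246e-01,  1.52491850e+00, -4.32560976e-07,
        1.27539840e+00, -1.46019534e-01]), 'qvel': array([ 0.00178634, -0.0018708 , -0.00121805,  0.00038479, -0.00119283,
       -0.00019208]), 'joint_efforts': array([ 8.90084448e-04, -4.32005775e+01, -2.44693494e+01,  7.17866071e-02,
        5.26628585e-02, -8.57454302e-05]), 'tool_pos': array([0.19503988, 0.48729589, 0.40412146]), 'tool_rot': array([-3.14024163e+00, -1.98271424e-04,  2.76081461e+00]), 'contact_force': array([0.11852357, 0.53358398, 0.30633934]), 'torque': array([-0.01602003, -0.03102317,  0.00279296]), 'grip_force': 0.0, 'opening': 0.09172869515607766}
top [[-0.028, -0.997, 0.077, 0.373], [-0.999, 0.03, 0.025, -0.017], [-0.027, -0.076, -0.997, 1.342]]
top bolt [([0.441, -0.178, 0.003], 0.61, [376.0, 208.0]), ([0.34, -0.328, 0.002], 0.59, [424.0, 238.0]), ([0.593, -0.255, 0.005], 0.54, [398.0, 161.0]), ([0.325, -0.031, 0.001], 0.42, [332.0, 245.0])]
top bolt_grip [([0.341, -0.324, 0.027], 0.69, [425.0, 238.0]), ([0.586, -0.254, 0.031], 0.66, [399.0, 161.0]), ([0.44, -0
[... 758 characters left out ...]
55.0]), ([0.59, -0.256, 0.004], 0.61, [233.0, 221.0]), ([0.339, -0.327, 0.002], 0.47, [225.0, 155.0])]
scene bolt_grip [([0.444, -0.18, 0.025], 0.84, [265.0, 178.0]), ([0.323, -0.028, 0.03], 0.56, [319.0, 150.0]), ([0.598, -0.252, 0.03], 0.52, [232.0, 219.0]), ([0.338, -0.326, 0.028], 0.45, [224.0, 150.0])]
scene bolt_tip [([0.474, -0.082, 0.013], 0.78, [297.0, 190.0]), ([0.576, -0.16, 0.014], 0.57, [267.0, 217.0]), ([0.414, -0.072, 0.009], 0.56, [302.0, 176.0]), ([0.24, -0.331, 0.013], 0.48, [229.0, 131.0])]
scene case [([0.435, 0.435, 0.002], 0.69, [470.0, 190.0]), ([0.656, 0.031, -0.001], 0.68, [332.0, 248.0])]
scene mouth []
scene rail_face [([0.677, 0.032, 0.054], 0.56, [333.0, 244.0])]
```

View pics/t1.png

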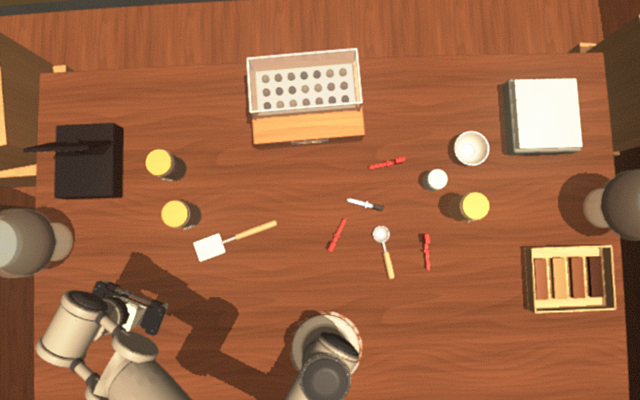

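View pics/s1.png

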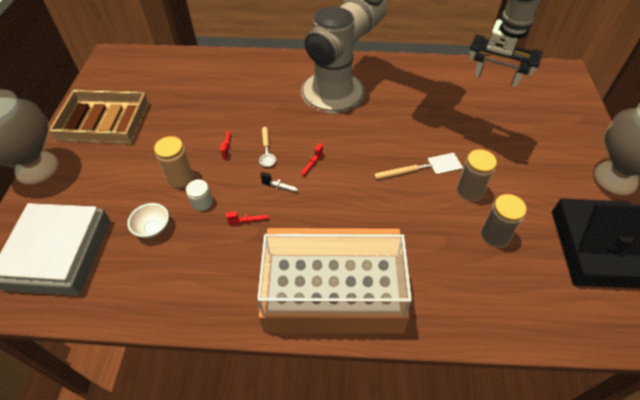

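The top view shows four candidates. The steel bolt with the black handle is at (365,204), and red look-alikes are at (388,163), (337,234) and (427,251). I choose the steel one and check it in a close crop. The case mouth is at (309,141), and the case looks turned slightly.

Run:
```python
from h import *
a=cams.read_camera("top")[:,:,::-1];b=cams.read_camera("scene")[:,:,::-1]
A=cv2.resize(a[180:230,330:400],None,fx=8,fy=8,interpolation=cv2.INTER_CUBIC)
B=cv2.resize(a[100:160,240:375],None,fx=4,fy=4,interpolation=cv2.INTER_CUBIC)
W=np.zeros((400+240,560,3),np.uint8);W[:400]=A;W[400:,:540]=B
cv2.imwrite("pics/c.png",cv2.resize(W,None,fx=.9,fy=.9))
P={t:[] for t in("bolt","bolt_grip","bolt_tip","mouth","case","rail_face")}
ref=dict(bolt=(.441,-.18,0),bolt_grip=(.442,-.18,.03),bolt_tip=(.472,-.083,.012),mouth=(.657,.032,.055),case=(.656,.032,0),rail_face=(.679,.033,.055))
for k in range(5):
  for c in("top","scene"):
    cams.read_camera(c)
    for t in P:
      for r in models.pinpoint(t,c):
        if np.linalg.norm(np.array(r["position"])-ref[t])<.015:P[t].append(r["position"])
for t in P:
  if P[t]: q=np.array(P[t]);print(t,len(q),q.mean(0).round(4),q.std(0).round(4),pix("top",q.mean(0)).round(1))
print(observe()["time"])
```

```text
bolt 10 [ 0.4412 -0.1812  0.0018] [0.0033 0.0022 0.0009] [377.2 207.9]
bolt_grip 10 [ 0.4431 -0.1789  0.027 ] [0.0017 0.0019 0.0021] [377.5 206.9]
bolt_tip 9 [ 0.4726 -0.084   0.0127] [0.0026 0.0014 0.0011] [347.  198.8]
mouth 5 [0.6567 0.0326 0.0519] [0.0013 0.0017 0.0014] [308.9 141.1]
case 10 [6.545e-01 3.120e-02 3.000e-04] [0.0014 0.002  0.0018] [310.  145.1]
rail_face 8 [0.6794 0.0325 0.0539] [0.0024 0.0016 0.0011] [308.7 133.9]
4.3
```

View pics/c.png

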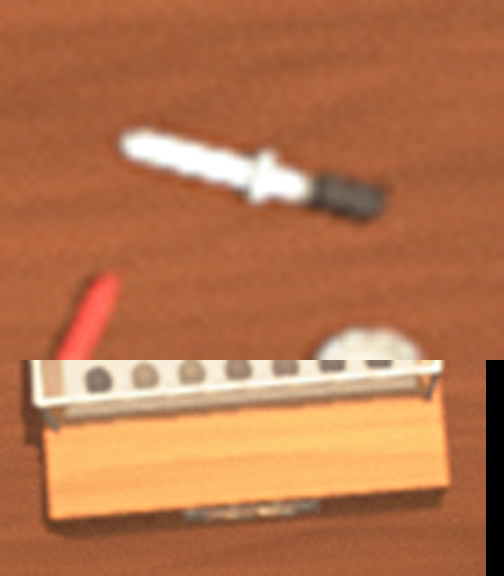

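The crop confirms the steel bolt with the black handle. Its nose is at about (347,200) in the full picture, its handle at about (379,207). The case's rear top edge runs from about (253.9,144.2) to (364.4,135.3).

Run:
```python
from h import *
f=lambda x,y:(330+x/7.2,180+y/7.2)
g=lambda x,y:(240+x/3.6,100+(y-360)/3.6)
n=ray("top",f(122,143),.012);c=ray("top",f(263,178),.02);h=ray("top",f(349,196),.046)
print("nose",n,"collar",c,"handletop",h,"yaw",[np.degrees(np.arctan2(*(n-q)[1::-1])) for q in(c,h)])
a=ray("top",g(50,519),.095);b=ray("top",g(448,487),.095)
d=a-b;print("edge",a,b,np.linalg.norm(d),"case yaw deg",np.degrees(np.arctan2(-d[0],d[1])),"mid",(a+b)/2)
# edge fit on image: orange->dark transition per column
im=np.float32(np.mean([cams.read_camera("top") for _ in range(4)],0))
u=np.arange(258,362);v=[]
for x in u:
    col=cv2.GaussianBlur(im[:,:,0],(1,3),0)[128:152,x];gr=-np.diff(col);y0=144.2-(x-253.9)*8.9/110.5
    k=np.arange(128.5,151.5);w=np.clip(gr,0,None)*(abs(k-y0)<4);v.append((w*k).sum()/w.sum())
v=np.array(v);m=(u<285)|(u>330)
P=np.array([ray("top",q,.095) for q in zip(u[m],v[m]+.0)])
s=np.polyfit(P[:,1],P[:,0],1);print("fit",s,np.degrees(-np.arctan(s[0])),"res",np.std(P[:,0]-np.polyval(s,P[:,1])),"x at y=.0325",np.polyval(s,.0325))
```

```text
nose [ 0.46935076 -0.08356491  0.012     ] collar [ 0.4513316  -0.14517148  0.02      ] handletop [ 0.44083728 -0.17971132  0.046     ] yaw [np.float64(73.6964493411867), np.float64(73.48158371403362)]
edge [0.64354065 0.20037196 0.095     ] [ 0.65968572 -0.13961814  0.095     ] 0.3403732273197516 case yaw deg 2.71875593972953 mid [0.65161319 0.03037691 0.095     ]
fit [-0.05078105  0.65455433] 2.907042794826245 res 0.00017730424802652045 x at y=.0325 0.6529039456977777
```

```bash
cat >> h.py <<'E'
def go(p,yawdeg):
    s=observe();y=s["tool_rot"][2];d=np.array(p)-s["tool_pos"]
    l=np.array([np.cos(y)*d[0]+np.sin(y)*d[1],np.sin(y)*d[0]-np.cos(y)*d[1],-d[2]])
    t=-(np.radians(yawdeg)-y);t=(t+np.pi)%(2*np.pi)-np.pi
    print("t",s["time"],"shift",(l/.4).round(4),"turn",round(t/np.pi,4),"rows~",np.linalg.norm(d)/.0625,abs(np.degrees(t))/10.7)
E
python3 - <<'E'
from h import *
go([.442,-.1797,.30],73.2)
E
```

```text
t 4.5 shift [-1.1929 -1.3188  0.2619] turn 0.4721 rows~ 11.503835046425666 7.942139035467232
```

```bash
python3 -m jog '[[[-0.6,-0.66,0.13],0.24,0],[[-0.6,-0.66,0.13],0.24,0],[[-0.6,-0.66,0.13],0.24,0],[[-0.6,-0.66,0.13],0.24,0],[[-0.6,-0.66,0.13],0.24,0],[[-0.6,-0.66,0.13],0.24,0],[[-0.6,-0.66,0.13],0.24,0]]'; python3 -c "
from h import *
go([.442,-.1797,.28],73.2)"
```

```text
time: 5.38
tool_pos: [0.3206, 0.1507, 0.3526]
tool_rot: [-3.141, 0.0, 2.001]
contact_force: [-0.2, -0.1, -0.6]
opening: 0.0918
grip_force: 0.0
t 5.375 shift [-0.8773 -0.0686  0.1814] turn 0.2302 rows~ 5.750383187286356 3.872959818919425
```

```bash
python3 -m jog '[[[-0.877,-0.069,0.18],0.23,0.45],[[-0.877,-0.069,0.18],0.23,0.45],[[-0.877,-0.069,0.18],0.23,0.45],[[-0.877,-0.069,0.18],0.23,0.45],[[-0.877,-0.069,0.18],0.23,0.45],[[-0.877,-0.069,0.18],0.23,0.45],[[-0.877,-0.069,0.18],0.23,0.45],[[-0.877,-0.069,0.18],0.23,0.45]]'; python3 -c "
from h import *
go([.442,-.1797,.189],73.2)"
```

```text
time: 6.38
tool_pos: [0.4429, -0.1753, 0.2806]
tool_rot: [-3.14, -0.001, 1.285]
contact_force: [-0.3, 1.0, 0.4]
opening: 0.0504
grip_force: 0.0
t 6.375 shift [-0.0111  0.0009  0.2289] turn 0.0023 rows~ 1.4668316953479725 0.03896745076720392
```

```bash
python3 -m jog '[[[-0.011,0,0.12],0.002,0.45],[[-0.011,0,0.229],0.002,0.45],[[-0.011,0,0.229],0.002,0.45],[[-0.011,0,0.229],0.002,0.45],[[-0.011,0,0.229],0.002,1],[[-0.011,0,0.229],0.002,1],[[-0.011,0,0.229],0.002,1],[[-0.011,0,0.229],0.002,1],[[-0.011,0,0.229],0.002,1]]' 30; python3 -c "
from h import *
go([.442,-.1797,.28],73.2)"
```

```text
time: 7.5
tool_pos: [0.4417, -0.1808, 0.1893]
tool_rot: [3.141, -0.0, 1.278]
contact_force: [-1.0, 1.1, 3.6]
opening: 0.0142
grip_force: 30.0
t 7.5 shift [ 2.800e-03 -1.000e-04 -2.268e-01] turn 0.0001 rows~ 1.4513288986475437 0.0018375215109867652
```

```bash
python3 -m jog '[[[0,0,-0.1],0,1],[[0,0,-0.225],0,1],[[0,0,-0.225],0,1],[[0,0,-0.225],0,1]]'; python3 -c "
from h import *
go([.505,-.0015,.28],2.8)"
```

```text
time: 8.0
tool_pos: [0.4413, -0.1805, 0.2784]
tool_rot: [-3.14, -0.0, 1.278]
contact_force: [0.8, 0.5, -1.5]
opening: 0.0136
grip_force: 30.0
t 8.0 shift [ 0.4745  0.0233 -0.004 ] turn 0.3912 rows~ 3.040607943656623 6.581189843567927
```

```bash
python3 -m jog '[[[0.475,0.023,0],0.391,1],[[0.475,0.023,0],0.391,1],[[0.475,0.023,0],0.391,1],[[0.475,0.023,0],0.391,1],[[0.475,0.023,0],0.391,1],[[0.475,0.023,0],0.391,1],[[0.475,0.023,0],0.391,1],[[0.475,0.023,0],0.391,1],[[0.475,0.023,0],0.391,1]]'
python3 - <<'E'
from h import *
go([.505,-.0015,.2323],2.8)
snap("top","t3.png",(250,90,400,230),5.3)
for k in range(3):
  for c in("top","scene"):
    cams.read_camera(c)
    for t in("bolt_tip","bolt"):
      print(c,t,[np.round(r["position"],4).tolist() for r in models.pinpoint(t,c) if r["position"][2]>.05])
E
```

```text
time: 9.12
tool_pos: [0.5051, -0.0015, 0.2781]
tool_rot: [-3.141, 0.002, 0.053]
contact_force: [-0.3, -0.0, -2.4]
opening: 0.0143
grip_force: 30.0
t 9.125 shift [-0.0003  0.      0.1145] turn 0.0013 rows~ 0.7325161576315481 0.02188722627632594
top bolt_tip []
top bolt []
scene bolt_tip [[0.6064, 0.0056, 0.1023]]
scene bolt [[0.5082, -0.005, 0.0916]]
top bolt_tip []
top bolt []
scene bolt_tip [[0.6114, 0.0047, 0.1042], [0.5074, -0.0043, 0.0927]]
scene bolt [[0.5092, -0.0012, 0.0937]]
top bolt_tip []
top bolt []
scene bolt_tip [[0.5087, -0.0021, 0.0916], [0.6112, 0.0049, 0.1032]]
scene bolt [[0.5088, -0.0066, 0.0914]]
```

View pics/t3.png

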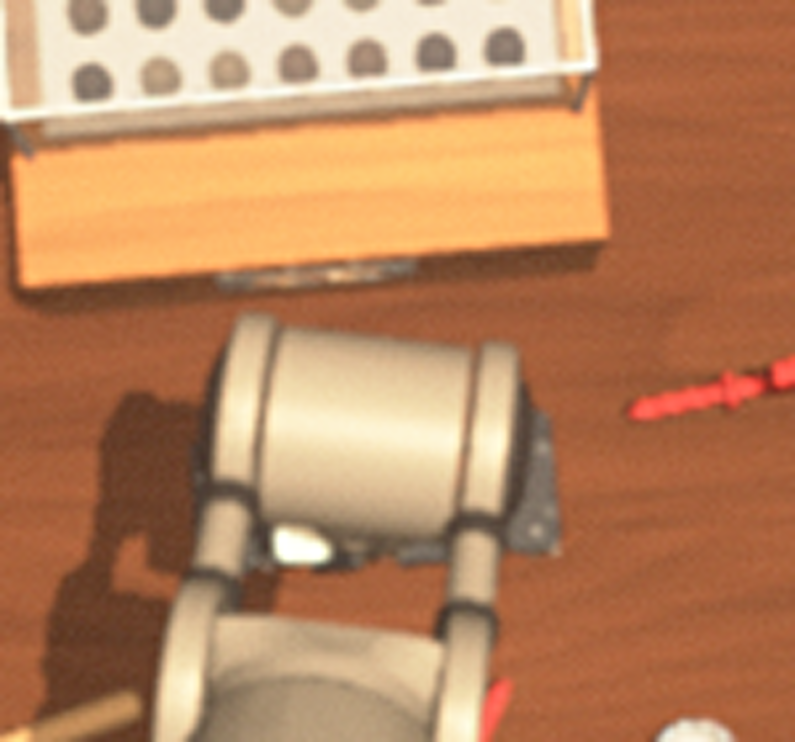

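The top picture shows the hand covering the bolt. The mouth is at about (310,142) in the full picture, and its position matches my estimate. I lower and line up just short of the mouth.

```bash
python3 -m jog '[[[0,0,0.115],0.001,1],[[0,0,0.115],0.001,1],[[0,0,0.115],0.001,1],[[0.095,-0.002,0.115],0.001,1],[[0.095,-0.002,0.115],0.001,1],[[0.095,-0.002,0.115],0.001,1],[[0.095,-0.002,0.115],0.001,1]]'
python3 - <<'E'
from h import *
go([.5448,.0014,.2323],2.8);print(observe()["contact_force"])
snap("scene","s3.png",(280,160,400,260),6)
for k in range(3):
    cams.read_camera("scene")
    for t in("bolt_tip","bolt"):
      print(t,[np.round(r["position"],4).tolist() for r in models.pinpoint(t,"scene") if r["position"][2]>.025])
E
```

```text
time: 10.95
tool_pos: [0.5427, 0.0012, 0.2336]
tool_rot: [-3.141, 0.0, 0.046]
contact_force: [-0.5, -0.8, -1.3]
opening: 0.0136
grip_force: 30.0
t 10.95 shift [ 0.0054 -0.0002  0.0032] turn -0.0008 rows~ 0.04008480080773725 0.013034037309398679
[-0.53078    -0.80259038 -1.27360633]
bolt_tip [[0.545, -0.0016, 0.0467], [0.6465, 0.0052, 0.0569]]
bolt [[0.5428, -0.0006, 0.0472]]
bolt_tip [[0.6472, 0.0078, 0.0597]]
bolt [[0.5475, -0.0026, 0.0447]]
bolt_tip [[0.6451, 0.0066, 0.0585]]
bolt [[0.5471, -0.0027, 0.0436]]
```

View pics/s3.png

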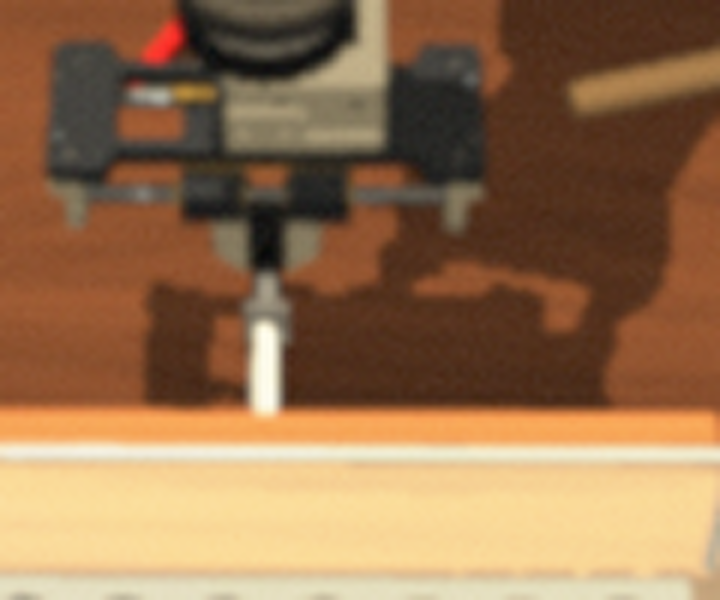

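The scene crop shows the bolt straight in the grip with its nose at about (324,229), just short of the case. I ease it in, watching the force.

```bash
python3 -m jog '[[[0.005,0,0.0035],0,1],[[0.01,0,0.0035],0,1],[[0.015,0,0.0035],0,1],[[0.02,0,0.0035],0,1],[[0.025,0,0.0035],0,1],[[0.03,0,0.0035],0,1],[[0.035,0,0.0035],0,1],[[0.04,0,0.0035],0,1]]'
```

```text
time: 12.45
tool_pos: [0.5594, 0.0019, 0.2317]
tool_rot: [-3.142, -0.0, 0.046]
contact_force: [-1.4, 0.3, -1.3]
opening: 0.0137
grip_force: 30.0
```

```bash
python3 -m jog '[[[0.004,0,0],0,1],[[0.008,0,0],0,1],[[0.012,0,0],0,1],[[0.016,0,0],0,1],[[0.016,0,0],0,1]]'
```

```text
time: 13.08
tool_pos: [0.5657, 0.0022, 0.2317]
tool_rot: [-3.142, -0.0, 0.046]
contact_force: [-0.6, -0.6, -1.1]
opening: 0.0137
grip_force: 30.0
```

```bash
python3 -m jog '[[[0.004,0,0],0,1],[[0.008,0,0],0,1],[[0.012,0,0],0,1],[[0.015,0,0],0,1],[[0.0175,0,0],0,1]]'
```

```text
time: 13.7
tool_pos: [0.5727, 0.0026, 0.2317]
tool_rot: [-3.142, 0.0, 0.046]
contact_force: [0.1, 0.1, -1.5]
opening: 0.0138
grip_force: 30.0
```

```bash
python3 -m jog '[[[0.0015,0,0],0,1],[[0.003,0,0],0,1],[[0.0045,0,0],0,1]]'
```

```text
time: 14.08
tool_pos: [0.5744, 0.0027, 0.2317]
tool_rot: [-3.142, -0.0, 0.046]
contact_force: [-0.4, 0.1, -1.4]
opening: 0.0137
grip_force: 30.0
```

```bash
python3 -m jog '[[[0.0015,0,0],0,1],[[0.003,0,0],0,1],[[0.003,0,0],0,1]]'
```

```text
time: 14.45
tool_pos: [0.5757, 0.0027, 0.2317]
tool_rot: [-3.142, -0.0, 0.046]
contact_force: [0.0, -0.4, -1.0]
opening: 0.0138
grip_force: 30.0
```

```bash
python3 -m jog '[[[0.0015,0,0],0,1],[[0.003,0,0],0,1],[[0.003,0,0],0,1]]'
```

```text
time: 14.82
tool_pos: [0.5769, 0.0028, 0.2317]
tool_rot: [-3.142, -0.0, 0.046]
contact_force: [0.4, -0.2, -1.5]
opening: 0.0141
grip_force: 30.0
```

```bash
python3 -m jog '[[[0.0015,0,0],0,1],[[0.003,0,0],0,1],[[0.003,0,0],0,1]]'
```

```text
time: 15.2
tool_pos: [0.5781, 0.0028, 0.2317]
tool_rot: [-3.142, -0.0, 0.047]
contact_force: [-0.6, -0.8, -1.6]
opening: 0.0136
grip_force: 30.0
```

```bash
python3 -m jog '[[[0.0015,0,0],0,1],[[0.003,0,0],0,1],[[0.003,0,0],0,1]]'
```

```text
time: 15.58
tool_pos: [0.5793, 0.0029, 0.2317]
tool_rot: [-3.142, -0.0, 0.047]
contact_force: [-0.4, -0.9, -0.0]
opening: 0.0138
grip_force: 30.0
```

```bash
python3 -m jog '[[[0.0015,0,0],0,1],[[0.003,0,0],0,1],[[0.003,0,0],0,1]]'
```

```text
time: 15.95
tool_pos: [0.5805, 0.003, 0.2317]
tool_rot: [-3.141, -0.0, 0.046]
contact_force: [-0.0, -0.2, -1.7]
opening: 0.0138
grip_force: 30.0
```

```bash
python3 -m jog '[[[0.0015,0,0],0,1],[[0.003,0,0],0,1],[[0.003,0,0],0,1]]'
```

```text
time: 16.32
tool_pos: [0.5814, 0.003, 0.2316]
tool_rot: [-3.141, 0.001, 0.046]
contact_force: [-1.9, 0.4, -0.5]
opening: 0.0138
grip_force: 30.0
```

```bash
python3 -m jog '[[[0.001,0,0],0,1],[[0.002,0,0],0,1],[[0.002,0,0],0,1]]'
```

```text
time: 16.7
tool_pos: [0.582, 0.003, 0.2316]
tool_rot: [-3.141, 0.002, 0.046]
contact_force: [-4.9, 0.4, 0.3]
opening: 0.014
grip_force: 30.0
```

```bash
python3 -m jog '[[[0,-0.0025,0],0,1],[[0,-0.005,0],0,1],[[0,-0.0075,0],0,1]]'
```

```text
time: 17.08
tool_pos: [0.5826, 0.0061, 0.2319]
tool_rot: [3.142, -0.001, 0.047]
contact_force: [0.3, 1.1, -1.2]
opening: 0.0139
grip_force: 30.0
```

```bash
python3 -m jog '[[[0,-0.0025,0],0,1],[[0,-0.005,0],0,1],[[0,-0.0075,0],0,1]]'
```

```text
time: 17.45
tool_pos: [0.5822, 0.0087, 0.2318]
tool_rot: [3.141, -0.0, 0.046]
contact_force: [0.4, -4.1, 0.0]
opening: 0.014
grip_force: 30.0
```

```bash
python3 -m jog '[[[0,-0.0025,0],0,1],[[0,-0.005,0],0,1],[[0,-0.0075,0],0,1]]'
```

```text
time: 17.82
tool_pos: [0.5821, 0.0112, 0.2318]
tool_rot: [3.14, -0.0, 0.045]
contact_force: [0.4, -8.0, -1.2]
opening: 0.0141
grip_force: 30.6
```

The nose was already in the slot when the bar's shoulder touched the rail, 4 mm late, and the bar then met the slot's left wall. So the slot's middle is at TCP y of about 0.0052. I go back there and push in.

```bash
python3 -m jog '[[[0,0.005,0],0,1],[[0,0.01,0],0,1],[[0,0.0165,0],0,1],[[0,0.0165,0],0,1]]'
```

```text
time: 18.32
tool_pos: [0.5822, 0.0056, 0.2317]
tool_rot: [-3.141, 0.0, 0.047]
contact_force: [-0.4, -0.3, -0.1]
opening: 0.0136
grip_force: 30.0
```

```bash
python3 -m jog '[[[0.002,0,0],0,1],[[0.004,0,0],0,1],[[0.006,0,0],0,1],[[0.006,0,0],0,1]]'
```

```text
time: 18.82
tool_pos: [0.5848, 0.0056, 0.2317]
tool_rot: [-3.141, -0.0, 0.046]
contact_force: [0.4, -0.3, -1.1]
opening: 0.0137
grip_force: 30.0
```

```bash
python3 -m jog '[[[0.003,0,0],0,1],[[0.006,0,0],0,1],[[0.009,0,0],0,1],[[0.012,0,0],0,1],[[0.015,0,0],0,1],[[0.018,0,0],0,1]]'
```

```text
time: 19.58
tool_pos: [0.592, 0.0059, 0.2317]
tool_rot: [-3.142, -0.0, 0.046]
contact_force: [-0.2, -0.6, -0.5]
opening: 0.0135
grip_force: 30.0
```

```bash
python3 -m jog '[[[0.003,0,0],0,1],[[0.006,0,0],0,1],[[0.009,0,0],0,1],[[0.012,0,0],0,1],[[0.015,0,0],0,1],[[0.018,0,0],0,1]]'
```

```text
time: 20.32
tool_pos: [0.5992, 0.0062, 0.2317]
tool_rot: [-3.142, 0.0, 0.046]
contact_force: [-0.4, 0.3, -1.4]
opening: 0.0137
grip_force: 30.0
```

```bash
python3 -m jog '[[[0.003,0,0],0,1],[[0.006,0,0],0,1],[[0.009,0,0],0,1],[[0.012,0,0],0,1],[[0.015,0,0],0,1],[[0.018,0,0],0,1],[[0.021,0,0],0,1],[[0.024,0,0],0,1],[[0.027,0,0],0,1]]'
```

```text
time: 21.45
tool_pos: [0.61, 0.0067, 0.2317]
tool_rot: [-3.142, -0.0, 0.046]
contact_force: [0.3, 0.4, -1.8]
opening: 0.0138
grip_force: 30.0
```

```bash
python3 -m jog '[[[0.0015,0,0],0,1],[[0.003,0,0],0,1],[[0.0045,0,0],0,1],[[0.0045,0,0],0,1]]'
```

```text
time: 21.95
tool_pos: [0.6117, 0.0068, 0.2317]
tool_rot: [-3.142, -0.0, 0.046]
contact_force: [-0.6, -0.3, -1.7]
opening: 0.014
grip_force: 30.0
```

```bash
python3 -m jog '[[[0.0015,0,0],0,1],[[0.003,0,0],0,1],[[0.0045,0,0],0,1],[[0.0045,0,0],0,1]]'
```

```text
time: 22.45
tool_pos: [0.6135, 0.0069, 0.2317]
tool_rot: [-3.142, -0.0, 0.046]
contact_force: [-0.2, 0.2, -1.4]
opening: 0.0137
grip_force: 30.0
```

```bash
python3 -m jog '[[[0.0015,0,0],0,1],[[0.003,0,0],0,1],[[0.003,0,0],0,1]]'
```

```text
time: 22.82
tool_pos: [0.6142, 0.0069, 0.2316]
tool_rot: [-3.141, 0.002, 0.046]
contact_force: [-5.2, -0.5, 1.0]
opening: 0.0142
grip_force: 30.0
```

The collar has met the face where it should. I release and retreat upwards.

```bash
python3 -m jog '[[[0,0,0],0,0.5],[[0,0,0],0,0.5],[[0,0,0],0,0.5],[[0,0,0],0,0.5],[[0,0,-0.06],0,0.5],[[0,0,-0.15],0,0.5],[[0,0,-0.3],0,0.5],[[-0.3,0,-0.4],0,0.5],[[-0.4,0,-0.4],0,0.5],[[-0.4,0,-0.4],0,0.5],[[-0.4,0,-0.4],0,0.5]]'
python3 - <<'E'
from h import *
snap("scene","s4.png",(280,160,400,260),6)
for c in("top","scene","scene"):
    cams.read_camera(c)
    for t in("bolt_tip","bolt","bolt_grip"):
      print(t,[np.round(r["position"],4).tolist() for r in models.pinpoint(t,c) if abs(r["position"][1]-.01)<.03 and r["position"][0]>.5])
E
```

```text
time: 24.2
tool_pos: [0.453, -0.0004, 0.3929]
tool_rot: [3.141, -0.002, 0.046]
contact_force: [0.1, -0.3, -0.3]
opening: 0.046
grip_force: 0.0
bolt_tip []
bolt [[0.6113, 0.0092, 0.0361]]
bolt_grip [[0.6086, 0.0097, 0.0619], [0.6553, 0.0317, 0.001]]
bolt_tip []
bolt [[0.6145, 0.004, 0.0358]]
bolt_grip []
bolt_tip []
bolt []
bolt_grip [[0.6094, 0.0069, 0.0582], [0.617, 0.0039, 0.035]]
```

View pics/s4.png

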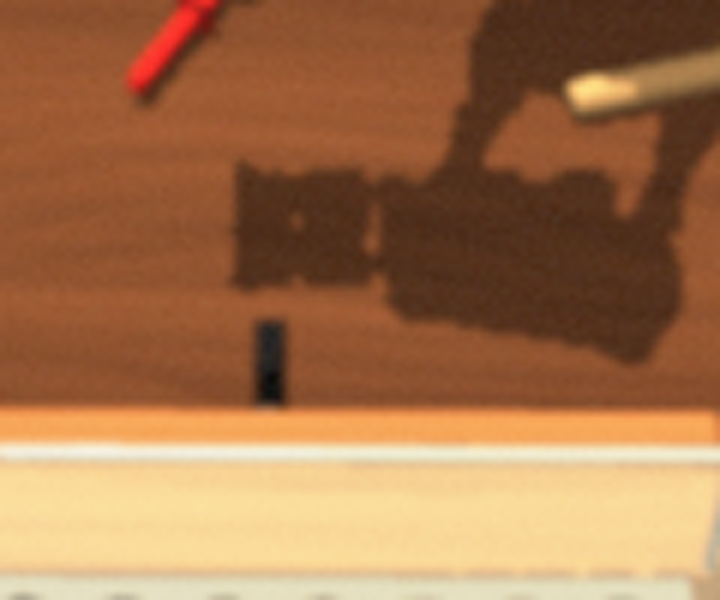

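The crop shows the black handle upright at about (325,220) against the case's rear. The bolt's origin is at x of about 0.613, so it is home and sags only slightly.

```bash
python3 -c "
from cell import robot
print(robot.hand_in())"
```

```text
the job is handed in; nothing more can be done
None
```

The bolt is in the lock rail's slot with its collar against the case's rear face, released and sagging slightly. I handed the job in after about 24 s, with forces read between moves never above about 8 N; the hand-in returned no verdict.

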